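# Peel the top sample tray off a clinging stack and present it over the balance

### The job

Lift the steel keeper up off its post and lay it down on the black rubber mat, leaving it there. Then peel the top tray off the nested stack by its upright tab: lift that one corner first, so that the tray tilts up about its opposite corner and comes unclipped bit by bit, while the trays under it stay seated in their stand. Finish while still holding the tray in the gripper, level, centred over the weighing pan of the balance and roughly a hand's width above it, touching nothing else; leave everything else on the bench alone.

Things in the scene. Friction and masses are not known exactly. Their poses are not given: they have to be found in the camera images.
- tray: top tray, formed aluminium, 0.11-0.18 kg: flange 150 mm (own x) by 110 mm (own y), tapered tub 20 mm deep. Origin: centre of its floor's underside, z up; flange top 20.5 mm above it. An upright flat tab (8 mm thick, 36 mm long along the tray's diagonal, top 50 mm above the origin) sticks out past the corner at own (-x, -y). Nests in the tray below with 1 mm play
- tray_tab (a point): point to grip on the tray's tab: mid thickness, 36 mm above the tray's origin, 13 mm past the flange corner, at own (-85.5, -62.7) mm. The tab's flat faces are upright and parallel to the line from tray_far to tray_tab in plan; close the fingers across its 8 mm. 14 mm of tab stand above this point
- tray_far (a point): the tray's opposite flange corner, own (+75, +55) mm, on the flange's top: the corner about which to tilt it up
- stack: the four nested trays underneath (alike, 0.9-1 kg together, loose), outline 150 by 110 mm, on four corner feet, its tub between 6 mm high lips in the stand. Origin: centre of its underside, 10 mm above the bench; seated, the top tray's origin is 20 mm above this origin, axes alike
- clip (a point): top of one of the stack's four black sprung clips (14 mm wide; stack's own x = +-45, y = +-53 to +-70 mm; tops 55.5 mm above its origin), which overhang the top tray's long edges. Each catches after 5 mm of rise, lets go at 1 to 2 N, is free at 9 mm; in a level lift all catch at once and the stack may come too. Tilting the tray 0.15 rad about tray_far frees three, lifting it from there the last
- post_top (a point): top centre of the steel post (14 mm diameter) on the stand, 102 mm above the bench, 98 mm from the stack's centre on the stack's own +y side. A collar of 26 mm diameter carries the keeper 52.5 mm above the bench
- keeper: steel keeper, 0.16-0.26 kg: block 30 by 30 mm, 34 mm high, its upright 18 mm through hole loosely over the post; an arm (12 mm wide and high, flush with the underside) reaches to own -y, 76 mm from the block's centre, 2 mm above the tray's flange. Origin: centre of the block's underside, z up. Grip the block across own x, upper half; it must rise 50 mm to clear the post
- mat_top (a point): centre of the top face of the black rubber mat, 100 by 100 mm, 3 mm thick, fixed on the bench; lay the keeper here with its block at this point, standing on its underside (as it sat on the post), any way round
- pan (a point): centre of the top face of the balance's round steel pan, 136 mm diameter, 74 mm above the bench. The balance is a white case 230 by 190 mm, 60 mm high, fixed on the bench
- jar: bystander: white jar, 56 mm diameter, 65 mm high; origin at its underside
- calculator: bystander: pocket calculator 80 by 150 mm, 14 mm high; origin at its underside
- case: bystander: black spectacle case 65 by 160 mm, 40 mm high; origin at its underside
- bottle: bystander: white bottle, 60 mm diameter, 120 mm high; origin at its underside
- spoon: bystander: steel spoon 170 mm long; origin at its underside
- notebook: bystander: blue notebook 150 by 210 mm, 15 mm thick; origin at its underside
- beaker: bystander: glass beaker, 60 mm diameter, 70 mm high; origin at its underside
Not all that is in view belongs to the job. Leave any blue look-alike of the keeper alone.

How it is judged:
On the way, in this order (a step that is already met when the one before it is completed fails the run):
1. the keeper is off its post, lying released on the mat, the tray still nested (horizontal distance between keeper and mat_top below 0.07 m and height (world z) of keeper below 0.01 m and angle between keeper's own z axis and vertical below 0.3 rad and contact force between keeper and the fingers below 0.1 N and z of tray in the frame of stack below 0.024 m), for 0.2 s.
2. the tab's corner is up by 14 mm or more while the opposite corner is still down in the stack (within 7 mm) (z of tray_tab in the frame of stack above 0.07 m and z of tray_far in the frame of stack below 0.0475 m and horizontal distance between tray and stack below 0.03 m and angle between stack's own z axis and vertical below 0.1 rad and contact force between tray and the fingers above 0.5 N), for 0.05 s.
At the end, for the whole second after the job is handed in: Tray held still, level (0.2 rad), within 60 mm of the pan's centre in plan, its floor 35 to 200 mm above the pan; the other trays seated in the stand (moved under 15 mm, tilt under 0.05 rad); the keeper upright on the mat, block within 70 mm of its centre (contact force between tray and the fingers above 0.5 N and horizontal distance between tray and pan below 0.06 m and z of tray in the frame of pan between 0.035 and 0.2 m and angle between tray's own z axis and vertical below 0.2 rad and linear speed of tray below 0.03 m/s and contact force between tray and stack below 0.1 N and distance of stack from where it was at the start of the episode below 0.015 m and angle between stack's own z axis and vertical below 0.05 rad and horizontal distance between keeper and mat_top below 0.07 m and height (world z) of keeper below 0.01 m and angle between keeper's own z axis and vertical below 0.3 rad); the arm keeps its last pose, push and grip.
It fails at once if the trays underneath are lifted out of the stand (height (world z) of stack above 0.03 m or angle between stack's own z axis and vertical above 0.2 rad).
It fails at once if a bystander is disturbed (moved over 40 mm) (distance of any of jar, calculator, case, bottle, spoon, notebook, beaker from where it was at the start of the episode above 0.04 m).
It also fails if it takes over 58 s, if anything falls off the work surface, if the arm or the gripper's body presses on something with over 40 N, if the wrist force passes 120 N, or if a joint passes its speed limit or range.

### The arm

A 6-joint arm with a two-finger parallel gripper is mounted at the origin on the work surface. World frame = base frame: x ahead of the robot, y to its left, z up, the work surface at z = 0. Lengths are in m, angles in rad, forces in N, time in s.
With the tool pointing down it reaches from about 0.325 to 0.75 m from the base axis. Payload 7.6 kg.
Tool frame: the origin (TCP) lies at the very end of the fingers, on their centre line; the grasp point (between the pads) lies 19 mm behind it (env.grasp_offset is the x of the grasp point in the tool frame, in m); x points along the fingers, z is the direction in which the jaws open and shut, and the axes are right-handed (so a half turn about x gives the same grasp; the last joint's range is limited). The gripper opens to 85 mm and grips with 20 to 120 N. Pads are 22 mm wide; open, the fingers measure 114 mm over their backs; the gripper's body (76 mm by 85 mm) begins 54 mm behind the grasp point. The pads swing forward as they close: fully open they stand 13 mm farther back than shut.
Start: joints at [1.19, 0.052, 1.401, -0, 1.689, -0.07], TCP at [0.161, 0.5, 0.231] pointing down, gripper open.
Joint ranges: [-2.9, 2.9], [-0.91, 2.17], [0.12, 2.37], [-1.06, 4.2], [0.26, 2.73], [-2.93, 2.93]. Speed limits (rad/s): [2.57, 2.57, 3.01, 3.14, 3.14, 3.14].

### API

Orientations are given as a unit quaternion [x, y, z, w].
In Python, from plant import env, snapshot, ticket, spotter gives the robot as it stands. The module is installed in compiled form; this text tells all that it offers.
- The arm moves only by the tool apply_moves, never from a script. Its argument "moves" is a list that holds one entry, the list of rows, each a list of 6 numbers: the shift along the tool's x, y, z in m, then the turn, a rotation vector about the tool's x, y, z in degrees. In form: [[[dx, dy, dz, rx, ry, rz], ...]]. A call has 1 to 5 rows; each row shifts and turns the pose as measured when the row begins, along the tool's axes as they then stand; what a row does not reach is not made up. A row lasts 1/10 s, in which the tool goes at most 50 mm and 8.59 degrees, less where a joint would pass 70% of its speed; a pose out of reach is approached as far as the arm can. A call with a gripper value outside its range is refused whole. "fingers" is the opening, from 0 (shut) to 1 (fully open), set as the call begins (left out, the last holds). The fingers move at their own pace and stop on an object; the grip force is fixed at half the most. Time passes only in rows, so rows that do not move let the fingers close. It gives the time, the measured TCP pose, the force and the opening at its end, in the units of the state.
- env.observe(): the state, without advancing time (a new reading comes with each control period).
- snapshot(name): name is "scene" or "top"; returns a dict with "color" (420x560x3 uint8, red, green, blue), "fx", "fy", "cx", "cy" (pixels), "T" (4x4, takes a point from camera to world coordinates). Camera axes: x right, y down, z forward; pixel columns grow to the right and rows downward; lengths in m; the calibration is good to about 2 mm. A picture is of the moment at which its call begins. There is no depth.
- ticket.sign_off(): hands the job in, once; it reports no verdict.
Trained networks look in the newest picture that a camera, given by its name, has taken for a name from the list of things; names that differ only in an ending like _2 or _b are one class to them, and where a whole thing is asked for, a point or a joint stands for the part that bears it (a point fixed in the world has none). Each returns a list of dicts, best first, with "p" (0 to 1); they miss things now and then, are a little off and sometimes report something else, mostly with a low value. They report only what shows in the picture. A call takes as long as a camera call. They do not tell look-alikes from the thing itself.
- spotter.silhouettes(camera, thing): "region" (420x560 bool, what is visible of it) and "extent" ([left, top, right, bottom] in pixels, round what is visible of it).
The state is a dict: "clock": time; "q": joint angles; "joint_vel": joint speeds; "joint_efforts": joint torques, N m; "eef_pos": TCP position; "orientation": TCP orientation; "wrist_force": force on the tool from outside, world axes, zero at the start; "ft_torque": the same for the moment, N m; "opening": opening from 0.0 (shut) to 1.0 (fully open).
Only numpy, scipy, OpenCV 4.12 (cv2) and the standard library are available. Lean on these libraries where they do the work, as an engineer would, in place of code of your own. Each camera call takes 0.05 s, during which the arm holds its last target. There are 200 camera calls.

## Working session

There is one attempt and no reset: what is moved stays moved. The work goes in short steps, Python scripts to look and compute and a tool call to move; the robot and the scene stay as the last step left them, time stands still between calls to the robot, and variables do not carry over. Pictures are saved under pics/ and viewed, about 8 in all and at most 12, crops included, and the job is handed in when it is done.

Besides the shell and the picture viewer there is one more tool, called after "Call:" as name(argument=value, ...), one argument or row to a line, values as JSON. apply_moves: Moves the arm, as the interface text tells. Its arguments: {"type":"object","properties":{"moves":{"type":"array"},"fingers":{"type":"number"}},"required":["moves"]}

```bash
mkdir -p pics; cat > h.py <<'E'
import numpy as np,cv2
from plant import env,snapshot,ticket,spotter
E
python3 - <<'E'
from h import *
import pickle
d={}
for c in("scene","top"):
    s=snapshot(c); cv2.imwrite(f"pics/{c}0.png",s["color"][:,:,::-1]); 
    print(c,s["fx"],s["cx"],s["cy"],np.round(s["T"],4).tolist())
    d[c]=s
    for t in["tray","tray_tab","stack","clip","keeper","post_top","mat_top","pan"]:
        try:
            for r in spotter.silhouettes(c,t)[:4]:
                ys,xs=np.nonzero(r["region"]); print(t,round(r["p"],2),np.round(r["extent"]).tolist(),len(xs),xs.mean().round(1),ys.mean().round(1))
                d.setdefault((c,t),[]).append(r)
        except Exception as e: print(t,e)
pickle.dump(d,open("d0.pkl","wb"))
o=env.observe();print(o,env.grasp_offset)
E
```

```text
scene 477.2325290946306 270.82254386806636 205.07070322218675 [[-0.2878, 0.5254, -0.8007, 1.6327], [0.9575, 0.1736, -0.2303, 0.3529], [0.018, -0.833, -0.553, 0.83], [0.0, 0.0, 0.0, 1.0]]
tray 0.75 [320.0, 200.0, 370.0, 248.0] 1340 346.0 227.2
tray 0.33 [322.0, 215.0, 398.0, 267.0] 1460 361.7 250.5
tray_tab 0.87 [322.0, 201.0, 373.0, 250.0] 1305 346.5 227.0
stack 0.89 [323.0, 213.0, 378.0, 257.0] 441 349.1 239.9
clip 0.83 [320.0, 211.0, 378.0, 256.0] 422 349.1 240.7
keeper 0.85 [359.0, 216.0, 392.0, 234.0] 337 379.0 225.8
keeper 0.81 [420.0, 224.0, 442.0, 237.0] 265 430.1 228.5
keeper 0.68 [337.0, 279.0, 376.0, 301.0] 455 360.3 289.4
post_top 0.85 [320.0, 214.0, 401.0, 268.0] 1677 361.8 249.5
mat_top 0.92 [242.0, 194.0, 281.0, 213.0] 628 262.0 203.4
pan 0.78 [135.0, 178.0, 223.0, 237.0] 3820 179.8 205.0
top 390.508839993379 275.32808339141764 217.29714528697178 [[-0.0282, -0.9987, 0.0436, 0.4886], [-0.9996, 0.0281, -0.0024, 0.0411], [0.0012, -0.0436, -0.999, 1.206], [0.0, 0.0, 0.0, 1.0]]
tray 0.65 [178.0, 193.0, 228.0, 251.0] 1886 199.9 220.4
tray_tab 0.67 [177.0, 192.0, 229.0, 250.0]
[... 578 characters left out ...]
6
{'clock': 0.9, 'q': array([ 1.18971890e+00,  5.21865449e-02,  1.40070987e+00,  3.15557437e-05,
        1.68860104e+00, -7.03234124e-02]), 'joint_vel': array([ 1.31587007e-03, -6.76917665e-05, -7.47568945e-04,  8.65731265e-04,
       -7.21388065e-04, -1.19038295e-03]), 'joint_efforts': array([ 6.51597802e-04, -3.81541193e+01, -3.60308468e+01, -6.83053145e-05,
        2.04317007e-04, -2.23751658e-05]), 'eef_pos': array([0.16052034, 0.49987552, 0.2313254 ]), 'orientation': array([-0.41657414,  0.5713295 ,  0.41662866,  0.57137478]), 'wrist_force': array([ 0.2510789 , -0.62733609, -0.61922719]), 'ft_torque': array([ 0.01772169,  0.0029095 , -0.00116221]), 'opening': 0.9969147400267073} -0.0187
```

```bash
python3 - <<'E'
import cv2,numpy as np
a=cv2.imread("pics/scene0.png");b=cv2.imread("pics/top0.png")
t=cv2.resize(b[130:320,140:440],(800,507),interpolation=3);cv2.imwrite("pics/topc.png",t)
s=cv2.resize(a[160:320,290:470],(675,600),interpolation=3);cv2.imwrite("pics/scenec.png",s)
E
```

```text
(no output)
```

View pics/scene0.png

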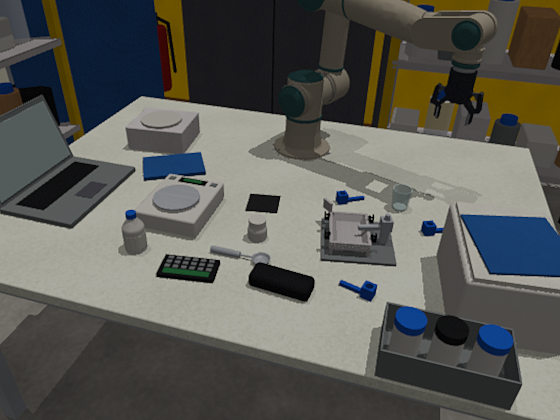

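View pics/topc.png

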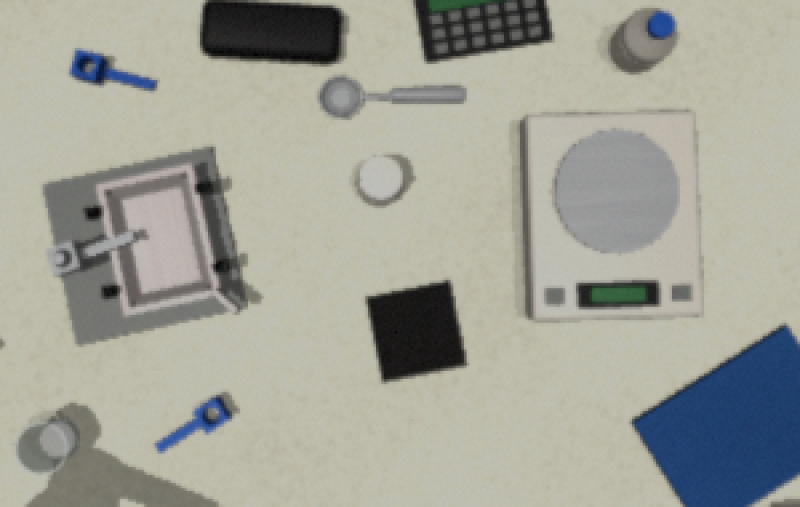

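View pics/scenec.png

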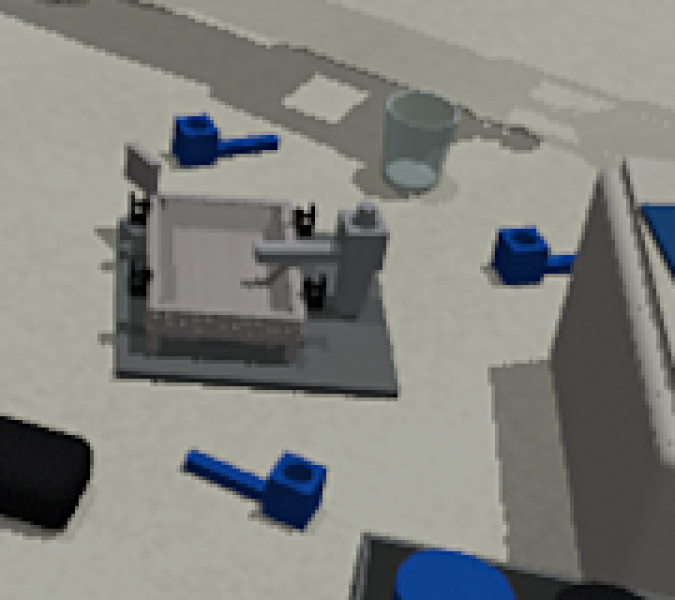

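```bash
cat >> h.py <<'E'
import pickle
from scipy.optimize import least_squares
def proj(s,P):
    P=np.atleast_2d(P);T=np.linalg.inv(s["T"]);c=P@T[:3,:3].T+T[:3,3]
    return np.c_[s["fx"]*c[:,0]/c[:,2]+s["cx"],s["fy"]*c[:,1]/c[:,2]+s["cy"]]
def local(p,L):
    x,y,z,a=p;L=np.atleast_2d(L);c,s_=np.cos(a),np.sin(a)
    return np.c_[x+c*L[:,0]-s_*L[:,1],y+s_*L[:,0]+c*L[:,1],z+L[:,2]]
def ray(s,uv):
    d=np.array([(uv[0]-s["cx"])/s["fx"],(uv[1]-s["cy"])/s["fy"],1]);return s["T"][:3,3],s["T"][:3,:3]@d
def onz(s,uv,z):
    o,d=ray(s,uv);return o+d*(z-o[2])/d[2]
def tri(v):
    A=0;b=0
    for s,uv in v:
        o,d=ray(s,uv);d=d/np.linalg.norm(d);M=np.eye(3)-np.outer(d,d);A=A+M;b=b+M@o
    return np.linalg.solve(A,b)
E
cat > fit.py <<'E'
from h import *
d=pickle.load(open("d0.pkl","rb"));top,sc=d["top"],d["scene"]
ct=lambda u,v:((u+.5)/2.6667-.5+140,(v+.5)/2.6667-.5+130)
cs=lambda u,v:((u+.5)/3.75-.5+290,(v+.5)/3.75-.5+160)
F=.0405
obs=[(top,ct(97,185),(.075,.055,F)),(top,ct(192,165),(.075,-.055,F)),(top,ct(125,315),(-.075,.055,F)),
(top,ct(94,212),(.045,.0615,.0555)),(top,ct(111,291),(-.045,.0615,.0555)),(top,ct(206,187),(.045,-.0615,.0555)),(top,ct(222,265),(-.045,-.0615,.0555)),
(top,ct(61,257),(0,.098,.084)),
(sc,cs(147,197),(-.075,-.055,F)),(sc,cs(303,318),(.075,.055,F)),(sc,cs(150,313),(.075,-.055,F)),
(sc,cs(367,206),(0,.098,.092))]
def res(p):return np.concatenate([proj(s,local(p,L))[0]-uv for s,uv,L in obs])
r=least_squares(res,[.47,.22,.01,.2],loss="soft_l1",f_scale=1);print("stack",r.x);print(res(r.x).reshape(-1,2).round(1).tolist())
p=r.x
for n,L in dict(tab=(-.0855,-.0627,.056),far=(.075,.055,.0405),post=(0,.098,.092)).items():print(n,local(p,L)[0].round(4))
# triangulated check: post top, -x-y... corners
print("tri post",tri([(top,ct(62,257)),(sc,cs(367,206))]))
print("tri tabtopouter",tri([(top,ct(241,308)),(sc,cs(126,146))]))
print("tri corner++",tri([(top,ct(97,185)),(sc,cs(303,318))]))
for t in("mat_top","pan"):
    q=[]
    for c in("top","scene"):
        rr=d[c,t][1 if (t=="pan" and c=="top") else 0]["region"];ys,xs=np.nonzero(rr);q.append((d[c],(xs.mean(),ys.mean())))
    print(t,"tri",tri(q),[onz(*a,.003 if t=="mat_top" else .074)[:2].round(4) for a in q])
print("pan click",onz(top,ct(617,190),.074),"mat click",onz(top,ct(416,331),.003))
pb=tri([(top,ct(617,190)),(sc,(176,198))]);print("pan tri",pb)
def ov(s,x0,y0,w,h,k):
    im=cv2.resize(s["color"][y0:y0+h,x0:x0+w,::-1],None,fx=k,fy=k,interpolation=cv2.INTER_CUBIC)
    def dr(L,col,cl=True):
        q=((proj(s,local(p,L))+.5-[x0,y0])*k-.5).round().astype(int);cv2.polylines(im,[q],cl,col,1)
    a=.5*np.array([1,1])
    dr([(sx*.075,sy*.055,F) for sx,sy in((1,1),(1,-1),(-1,-1),(-1,1))],(0,0,255))
    u=np.array([-.8064,-.5913]);g=np.array([-.0855,-.0627])
    dr([(*(g+u*e),z) for e,z in((-.018,.04),(-.018,.07),(.018,.07),(.018,.04))],(0,255,0))
    dr([(sx*.015,.098+sy*.015,.0765) for sx,sy in((1,1),(1,-1),(-1,-1),(-1,1))],(255,0,255))
    dr([(.007*np.cos(t),.098+.007*np.sin(t),.092) for t in np.linspace(0,6.28,20)],(0,255,255))
    for sx in(1,-1):
        for sy in(1,-1):dr([(sx*.045-.007,sy*.0615-.0085,.0555),(sx*.045+.007,sy*.0615-.0085,.0555),(sx*.045+.007,sy*.0615+.0085,.0555),(sx*.045-.007,sy*.0615+.0085,.0555)],(255,255,0))
    return im
i1=ov(top,152,182,85,85,5);i2=ov(sc,310,190,85,85,5)
cv2.imwrite("pics/ov.png",cv2.resize(np.hstack([i1,i2]),(800,400)))
E
python3 fit.py
```

```text
stack [0.53917851 0.26439451 0.00567501 0.19808729]
[[-0.3, 0.0], [0.2, -0.7], [0.0, 0.5], [-0.4, -0.2], [-0.2, 0.1], [-1.5, -0.2], [-0.8, 0.4], [0.3, 0.5], [-0.5, -0.9], [-0.1, 1.4], [-1.0, -0.3], [-0.8, 0.3]]
tab [0.4677 0.1861 0.0617]
far [0.6019 0.3331 0.0462]
post [0.5199 0.3605 0.0977]
tri post [0.52065655 0.36003672 0.09876289]
tri tabtopouter [0.46062641 0.17309071 0.07598255]
tri corner++ [0.60138585 0.33196803 0.05009438]
mat_top tri [ 0.42662224 -0.02285593 -0.00256541] [array([ 0.4269, -0.0224]), array([ 0.4347, -0.0205])]
pan tri [ 0.55235973 -0.24535288  0.0243305 ] [array([ 0.5498, -0.2336]), array([ 0.619 , -0.2081])]
pan click [ 0.57776795 -0.24120608  0.074     ] mat click [ 0.42714264 -0.02111968  0.003     ]
pan tri [ 0.57802995 -0.24217704  0.06595668]
```

View pics/ov.png

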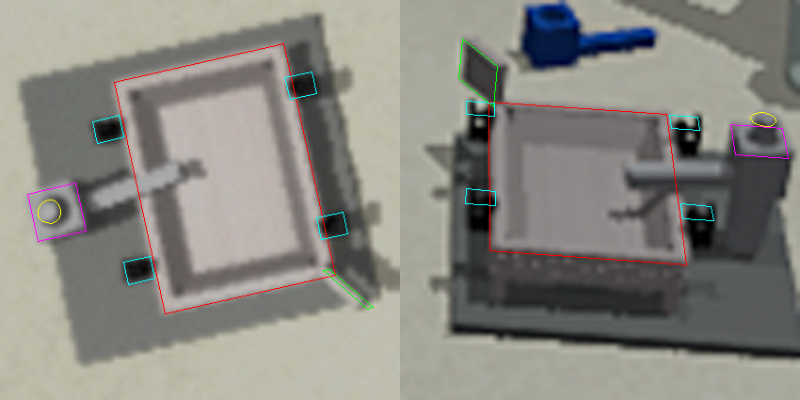

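```bash
cat >> h.py <<'E'
from scipy.spatial.transform import Rotation as R, Slerp
def down(jaw,tilt=0):
    "tool x down, z (jaw) at world yaw jaw"
    z=np.array([np.cos(jaw),np.sin(jaw),0]);x=np.array([0,0,-1.]);return R.from_matrix(np.c_[x,np.cross(z,x),z])*R.from_rotvec([0,0,tilt])
def pose():
    o=env.observe();return o,np.array(o["eef_pos"]),R.from_quat(o["orientation"])
def plan(p1,r1,vmax=.045,amax=7.5,n=None):
    o,p,r=pose();a=np.degrees((r.inv()*r1).magnitude());n=n or int(max(np.ceil(np.linalg.norm(p1-p)/vmax),np.ceil(a/amax),1))
    rv=(r.inv()*r1).as_rotvec()/n
    L=[]
    for i in range(n):
        ra=r*R.from_rotvec(rv*i);L.append(np.r_[ra.inv().apply((p1-p)/n),np.degrees(rv)])
    print("t",round(o["clock"],2),"pos",p.round(4),"f",np.round(o["wrist_force"],1),"open",round(o["opening"],3),"err deg",round(a,2),"n",n)
    for l in L:print([float(round(v,4)) for v in l[:3]]+[float(round(v,2)) for v in l[3:]])
E
python3 - <<'E'
from h import *
o,p,r=pose();print(r.as_matrix().round(3).tolist())
for j in(.198,.198+np.pi):print(np.degrees((r.inv()*down(j)).magnitude()))
j=.198 if (r.inv()*down(.198)).magnitude()<1.6 else .198+np.pi
print(j);plan(np.array([.520,.3598,.16]),down(j))
E
```

```text
[[0.0, -0.952, 0.306], [0.0, 0.306, 0.952], [-1.0, 0.0, 0.0]]
60.85075497921776
119.14924535026407
0.198
t 0.9 pos [0.1605 0.4999 0.2313] f [ 0.3 -0.6 -0.6] open 0.997 err deg 60.85 n 9
[0.0079, -0.0428, -0.0026, 6.76, 0.0, -0.0]
[0.0079, -0.0428, 0.0024, 6.76, 0.0, -0.0]
[0.0079, -0.0422, 0.0075, 6.76, 0.0, -0.0]
[0.0079, -0.041, 0.0124, 6.76, 0.0, -0.0]
[0.0079, -0.0393, 0.0171, 6.76, 0.0, -0.0]
[0.0079, -0.037, 0.0216, 6.76, 0.0, -0.0]
[0.0079, -0.0342, 0.0258, 6.76, 0.0, -0.0]
[0.0079, -0.0309, 0.0297, 6.76, 0.0, -0.0]
[0.0079, -0.0272, 0.0331, 6.76, 0.0, -0.0]
```

Call:
apply_moves(
  moves=[
    [[0.008,-0.043,-0.003,6.8,0,0],[0.008,-0.043,0.002,6.8,0,0],[0.008,-0.042,0.0075,6.8,0,0],[0.008,-0.041,0.012,6.8,0,0],[0.008,-0.039,0.017,6.8,0,0]],
  ],
  fingers=0.85,
)

```text
clock: 1.4
eef_pos: [0.3613, 0.4204, 0.1919]
orientation: [-0.226, 0.668, 0.229, 0.67]
wrist_force: [-0.2, 0.8, -0.6]
opening: 0.849
```

Call:
apply_moves(
  moves=[
    [[0.008,-0.037,0.0216,6.8,0,0],[0.008,-0.034,0.026,6.8,0,0],[0.008,-0.031,0.03,6.8,0,0],[0.008,-0.027,0.033,6.8,0,0],[0,0,0,0,0,0]],
  ],
)

```text
clock: 1.9
eef_pos: [0.5295, 0.3481, 0.1561]
orientation: [-0.053, 0.705, 0.055, 0.705]
wrist_force: [0.1, -0.4, 0.2]
opening: 0.852
```

```bash
python3 - <<'E'
from h import *
plan(np.array([.520,.3598,.057]),down(.198))
E
```

```text
t 1.9 pos [0.5295 0.3481 0.1561] f [ 0.1 -0.4  0.2] open 0.852 err deg 2.64 n 3
[0.033, 0.0042, -0.0026, -0.88, 0.01, -0.06]
[0.033, 0.0043, -0.0025, -0.88, 0.01, -0.06]
[0.033, 0.0044, -0.0024, -0.88, 0.01, -0.06]
```

Call:
apply_moves(
  moves=[
    [[0,0.013,-0.0077,-2.64,0.03,-0.18],[0.033,0,0,0,0,0],[0.033,0,0,0,0,0],[0.031,0,0,0,0,0],[0,0,0,0,0,0]],
  ],
)

```text
clock: 2.4
eef_pos: [0.5153, 0.3662, 0.0591]
orientation: [-0.075, 0.702, 0.078, 0.704]
wrist_force: [-0.7, -1.3, -0.9]
opening: 0.85
```

```bash
python3 - <<'E'
from h import *
plan(np.array([.520,.3598,.057]),down(.198))
im=[]
for c,(x0,y0,w,h) in(("top",(130,170,110,110)),("scene",(310,170,110,110))):
    s=snapshot(c);im.append(cv2.resize(s["color"][y0:y0+h,x0:x0+w,::-1],(400,400),interpolation=2))
cv2.imwrite("pics/g1.png",np.hstack(im))
E
```

```text
t 2.4 pos [0.5153 0.3662 0.0591] f [-0.7 -1.3 -0.9] open 0.85 err deg 1.13 n 1
[0.0021, -0.0073, 0.0032, 1.1, 0.18, -0.17]
```

View pics/g1.png

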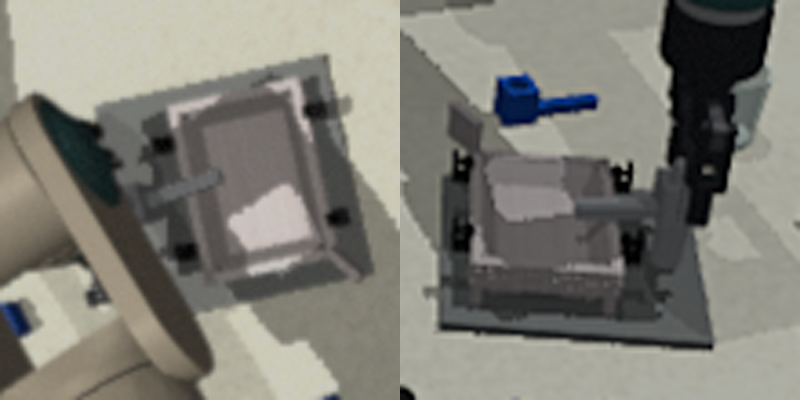

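```bash
python3 - <<'E'
from h import *
d=pickle.load(open("d0.pkl","rb"))
o,p,r=pose()
for c,x0,y0 in(("top",130,170),("scene",310,170)):
    print(c,((proj(d[c],np.array([p,p+r.apply([0,0,.036]),p+r.apply([0,0,-.036]),[.52,.36,.102],[.52,.36,.0525]])-0)-[x0,y0])*400/110).round().tolist())
E
```

```text
top [[120.0, 209.0], [109.0, 165.0], [130.0, 252.0], [115.0, 205.0], [133.0, 206.0]]
scene [[282.0, 199.0], [288.0, 228.0], [276.0, 173.0], [279.0, 158.0], [269.0, 212.0]]
```

Call:
apply_moves(
  moves=[
    [[0.002,-0.0073,0.0032,1.1,0.2,-0.2],[0,0,0,0,0,0],[0,0,0,0,0,0]],
  ],
)

```text
clock: 2.8
eef_pos: [0.5249, 0.3631, 0.0696]
orientation: [-0.067, 0.698, 0.073, 0.709]
wrist_force: [0.4, 0.3, 0.5]
opening: 0.85
```

```bash
python3 - <<'E'
from h import *
plan(np.array([.520,.3598,.057]),down(.198))
E
```

```text
t 2.8 pos [0.5249 0.3631 0.0696] f [0.4 0.3 0.5] open 0.85 err deg 1.03 n 1
[0.0125, -0.0024, -0.0057, 0.01, 0.97, -0.32]
```

Call:
apply_moves(
  moves=[
    [[0.0125,-0.0024,-0.0057,0,1,-0.3]],
  ],
)

```text
clock: 2.9
eef_pos: [0.5215, 0.3606, 0.0599]
orientation: [-0.069, 0.702, 0.071, 0.705]
wrist_force: [0.4, 0.2, 0.2]
opening: 0.846
```

```bash
python3 - <<'E'
from h import *
plan(np.array([.520,.3598,.057]),down(.198))
print(env.observe()["joint_vel"].round(3))
E
```

```text
t 2.9 pos [0.5215 0.3606 0.0599] f [0.4 0.2 0.2] open 0.846 err deg 0.29 n 1
[0.0029, -0.0005, -0.0016, 0.01, 0.26, -0.13]
[-0.011  0.113  0.151  0.012 -0.049 -0.014]
```

Call:
apply_moves(
  moves=[
    [[0.002,0,-0.0016,0,0.2,0],[0,0,0,0,0,0],[0,0,0,0,0,0],[0,0,0,0,0,0],[0,0,0,0,0,0]],
  ],
  fingers=0,
)

```text
clock: 3.4
eef_pos: [0.5188, 0.3593, 0.0556]
orientation: [-0.07, 0.705, 0.07, 0.702]
wrist_force: [0.5, -0.7, 0.3]
opening: 0.346
```

Call:
apply_moves(
  moves=[
    [[0,0,0,0,0,0],[0,0,0,0,0,0]],
  ],
)

```text
clock: 3.6
eef_pos: [0.5188, 0.3592, 0.0556]
orientation: [-0.07, 0.705, 0.07, 0.702]
wrist_force: [-0.2, -0.2, 0.0]
opening: 0.342
```

```bash
python3 - <<'E'
from h import *
plan(np.array([.520,.3598,.057]),down(.198))
E
```

```text
t 3.6 pos [0.5188 0.3592 0.0556] f [-0.2 -0.2  0. ] open 0.342 err deg 0.2 n 1
[-0.0014, 0.0003, 0.0013, -0.0, -0.19, -0.05]
```

Call:
apply_moves(
  moves=[
    [[-0.01,0,0,0,0,0],[-0.02,0,0,0,0,0],[-0.02,0,0,0,0,0],[-0.02,0,0,0,0,0],[-0.02,0,0,0,0,0]],
  ],
)

```text
clock: 4.1
eef_pos: [0.5184, 0.3577, 0.1433]
orientation: [-0.071, 0.707, 0.068, 0.701]
wrist_force: [-0.1, 0.3, -1.5]
opening: 0.347
```

```bash
python3 - <<'E'
from h import *
plan(np.array([.427,-.0215,.145]),down(.198))
E
```

```text
t 4.1 pos [0.5184 0.3577 0.1433] f [-0.1  0.3 -1.5] open 0.347 err deg 0.55 n 9
[0.0001, -0.0393, -0.0182, -0.01, -0.06, 0.02]
[0.0001, -0.0393, -0.0182, -0.01, -0.06, 0.02]
[0.0, -0.0393, -0.0182, -0.01, -0.06, 0.02]
[-0.0, -0.0393, -0.0182, -0.01, -0.06, 0.02]
[-0.0, -0.0393, -0.0182, -0.01, -0.06, 0.02]
[-0.0001, -0.0393, -0.0182, -0.01, -0.06, 0.02]
[-0.0001, -0.0393, -0.0182, -0.01, -0.06, 0.02]
[-0.0001, -0.0393, -0.0182, -0.01, -0.06, 0.02]
[-0.0002, -0.0393, -0.0182, -0.01, -0.06, 0.02]
```

Call:
apply_moves(
  moves=[
    [[0,-0.02,-0.009,0,0,0],[0,-0.035,-0.016,0,0,0],[0,-0.04,-0.018,0,0,0],[0,-0.04,-0.018,0,0,0],[0,-0.04,-0.018,0,0,0]],
  ],
)

```text
clock: 4.6
eef_pos: [0.4744, 0.1698, 0.1481]
orientation: [-0.072, 0.705, 0.072, 0.702]
wrist_force: [0.6, -0.1, -1.4]
opening: 0.346
```

Call:
apply_moves(
  moves=[
    [[0,-0.04,-0.018,0,0,0],[0,-0.04,-0.018,0,0,0],[0,-0.04,-0.018,0,0,0],[0,-0.03,-0.014,0,0,0],[0,-0.015,-0.007,0,0,0]],
  ],
)

```text
clock: 5.1
eef_pos: [0.4299, -0.0157, 0.1493]
orientation: [-0.072, 0.705, 0.071, 0.702]
wrist_force: [-0.5, 0.4, -1.7]
opening: 0.342
```

```bash
python3 - <<'E'
from h import *
plan(np.array([.427,-.0215,.06]),down(.198))
E
```

```text
t 5.1 pos [ 0.4299 -0.0157  0.1493] f [-0.5  0.4 -1.7] open 0.342 err deg 0.34 n 2
[0.0447, -0.0025, -0.0018, 0.14, -0.1, 0.01]
[0.0447, -0.0025, -0.0019, 0.14, -0.1, 0.01]
```

Call:
apply_moves(
  moves=[
    [[0.03,-0.003,-0.002,0,0,0],[0.04,-0.001,-0.001,0,0,0],[0.03,0,0,0,0,0],[0.02,0,0,0,0,0],[0.01,0,0,0,0,0]],
  ],
)

```text
clock: 5.6
eef_pos: [0.4282, -0.024, 0.0193]
orientation: [-0.07, 0.702, 0.069, 0.705]
wrist_force: [-0.9, -0.5, -1.1]
opening: 0.344
```

```bash
python3 - <<'E'
from h import *
plan(np.array([.427,-.0215,.0075]),down(.198))
E
```

```text
t 5.6 pos [ 0.4282 -0.024   0.0193] f [-0.9 -0.5 -1.1] open 0.344 err deg 0.28 n 1
[0.0118, 0.0027, -0.0008, -0.07, 0.21, 0.17]
```

Call:
apply_moves(
  moves=[
    [[0.005,0.002,0,0,0.2,0.1],[0.003,0,0,0,0,0],[0,0,0,0,0,0],[0,0,0,0,0,0]],
  ],
)

```text
clock: 6.0
eef_pos: [0.4286, -0.0217, 0.0123]
orientation: [-0.07, 0.703, 0.069, 0.704]
wrist_force: [-0.1, -0.3, -1.3]
opening: 0.343
```

```bash
python3 - <<'E'
from h import *
plan(np.array([.427,-.0215,.0065]),down(.198))
E
```

```text
t 6.0 pos [ 0.4286 -0.0217  0.0123] f [-0.1 -0.3 -1.3] open 0.343 err deg 0.1 n 1
[0.0058, 0.0005, -0.0015, -0.04, 0.05, 0.07]
```

Call:
apply_moves(
  moves=[
    [[0.003,0,0,0,0,0],[0.002,0,0,0,0,0],[0.001,0,0,0,0,0],[0,0,0,0,0,0]],
  ],
)

```text
clock: 6.4
eef_pos: [0.43, -0.0218, 0.0077]
orientation: [-0.07, 0.702, 0.069, 0.705]
wrist_force: [-0.2, -0.2, -0.8]
opening: 0.343
```

Call:
apply_moves(
  moves=[
    [[0.001,0,0,0,0,0],[0.001,0,0,0,0,0],[0,0,0,0,0,0]],
  ],
)

```text
clock: 6.7
eef_pos: [0.4303, -0.0219, 0.0062]
orientation: [-0.07, 0.702, 0.069, 0.705]
wrist_force: [-1.3, -0.5, -0.9]
opening: 0.345
```

Call:
apply_moves(
  moves=[
    [[0,0,0,0,0,0],[0,0,0,0,0,0],[0,0,0,0,0,0]],
  ],
  fingers=0.7,
)

```text
clock: 7.0
eef_pos: [0.4308, -0.022, 0.0065]
orientation: [-0.071, 0.701, 0.069, 0.706]
wrist_force: [0.0, -0.3, 0.3]
opening: 0.7
```

Call:
apply_moves(
  moves=[
    [[-0.01,0,0,0,0,0],[-0.03,0,0,0,0,0],[-0.04,0,0,0,0,0],[-0.04,0,0,0,0,0],[-0.03,0,0,0,0,0]],
  ],
)

```text
clock: 7.5
eef_pos: [0.4268, -0.0213, 0.1598]
orientation: [-0.07, 0.705, 0.07, 0.703]
wrist_force: [0.2, -0.3, -0.4]
opening: 0.698
```

```bash
python3 - <<'E'
from h import *
im=[]
for c in("top","scene"):
    s=snapshot(c)
    q=proj(s,[.427,-.0215,.01])[0].astype(int);x0,y0=q-45
    im.append(cv2.resize(s["color"][y0:y0+90,x0:x0+90,::-1],(400,400),interpolation=2))
    for r in spotter.silhouettes(c,"keeper"):print(c,r["p"],r["extent"])
cv2.imwrite("pics/m1.png",np.hstack(im))
o,p,r=pose()
u=-np.radians(53.75)+.198
for j in(u,u+np.pi):
    print("jaw",j)
    plan(np.array([.4677,.1855,.13]),down(j))
print(o["q"])
E
```

```text
top 0.68 [168.9, 144.8, 198.9, 164.1]
top 0.67 [200.1, 278.0, 226.3, 299.8]
scene 0.76 [242.1, 191.3, 268.5, 208.9]
scene 0.61 [339.2, 279.4, 373.9, 298.0]
scene 0.54 [422.3, 222.5, 439.0, 237.4]
scene 0.51 [388.3, 186.2, 412.7, 213.3]
scene 0.5 [333.9, 191.6, 360.6, 210.4]
jaw -0.7401144729469522
t 7.7 pos [ 0.4268 -0.0213  0.1574] f [-0.2  0.4  0.6] open 0.702 err deg 53.71 n 8
[0.0034, 0.0244, 0.0101, 6.71, -0.02, 0.01]
[0.0034, 0.0254, 0.0072, 6.71, -0.02, 0.01]
[0.0034, 0.026, 0.0042, 6.71, -0.02, 0.01]
[0.0034, 0.0263, 0.0011, 6.71, -0.02, 0.01]
[0.0034, 0.0263, -0.002, 6.71, -0.02, 0.01]
[0.0034, 0.0259, -0.0051, 6.71, -0.02, 0.01]
[0.0034, 0.0251, -0.0081, 6.71, -0.02, 0.01]
[0.0034, 0.024, -0.0109, 6.71, -0.02, 0.01]
jaw 2.401478180642841
t 7.7 pos [ 0.4268 -0.0213  0.1574] f [-0.2  0.4  0.6] open 0.702 err deg 126.29 n 17
[0.0016, 0.0115, 0.0047, -7.43, -0.01, -0.01]
[0.0016, 0.0107, 0.0062, -7.43, -0.01, -0.01]
[0.0016, 0.0099, 0.0075, -7.43, -0.01, -0.01]
[0.0016, 0.0088, 0.0087, -7.43, -0.01, -0.01]
[0.0016, 0.0076, 0.0098, -7.43, -0.01, -0.01]
[0.0016, 0.0063, 0.0107, -7.43, -0.01, -0.01]
[0.0016, 0.0048, 0.0114, -7.43, -0.01, -0.01]
[0.0016, 0.0033, 0.012, -7.43, -0.01, -0.01]
[0.0016, 0.0017, 0.0123, -7.43, -0.01, -0.01]
[0.0016, 0.0001, 0.0124, -7.43, -0.01, -0.01]
[0.0016, -0.0015, 0.0123, -7.43, -0.01, -0.01]
[0.0016, -0.003, 0.012, -7.43, -0.01, -0.01]
[0.0016, -0.0046, 0.0115, -7.43, -0.01, -0.01]
[0.0016, -0.006, 0.0108, -7.43, -0.01, -0.01]
[0.0016, -0.0074, 0.01, -7.43, -0.01, -0.01]
[0.0016, -0.0086, 0.0089, -7.43, -0.01, -0.01]
[0.0016, -0.0097, 0.0077, -7.43, -0.01, -0.01]
[-1.35700907e-01 -1.92525762e-01  1.78103381e+00 -1.03405100e-03
  1.55636482e+00 -3.32996682e-01]
```

View pics/m1.png

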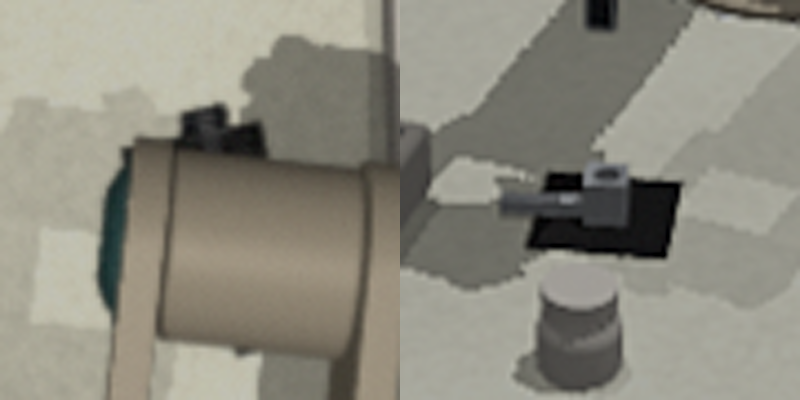

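Call:
apply_moves(
  moves=[
    [[0.003,0.0244,0.01,6.7,0,0],[0.003,0.0254,0.007,6.7,0,0],[0.003,0.026,0.004,6.7,0,0],[0.003,0.026,0.001,6.7,0,0],[0.003,0.026,-0.002,6.7,0,0]],
  ],
  fingers=0.45,
)

```text
clock: 8.2
eef_pos: [0.4498, 0.1088, 0.1358]
orientation: [0.144, 0.697, -0.147, 0.687]
wrist_force: [0.3, 0.4, -0.9]
opening: 0.448
```

Call:
apply_moves(
  moves=[
    [[0.003,0.026,-0.005,6.7,0,0],[0.003,0.025,-0.008,6.7,0,0],[0.002,0.018,-0.009,4,0,0],[0,0,0,0,0,0]],
  ],
)

```text
clock: 8.6
eef_pos: [0.4619, 0.1844, 0.1199]
orientation: [0.247, 0.668, -0.258, 0.652]
wrist_force: [-0.0, -0.4, -0.1]
opening: 0.45
```

```bash
python3 - <<'E'
from h import *
plan(np.array([.4664,.184,.13]),down(-.740),n=1)
E
```

```text
t 8.6 pos [0.4619 0.1844 0.1199] f [-0.  -0.4 -0.1] open 0.45 err deg 1.64 n 1
[-0.0102, 0.0025, 0.0034, 0.55, -0.92, 1.24]
```

Call:
apply_moves(
  moves=[
    [[0,0.0025,0.0034,0.5,-0.9,1.2],[0.02,0,0,0,0,0],[0.02,0,0,0,0,0],[0.015,0,0,0,0,0],[0.005,0,0,0,0,0]],
  ],
)

```text
clock: 9.1
eef_pos: [0.4654, 0.1801, 0.0558]
orientation: [0.254, 0.659, -0.255, 0.66]
wrist_force: [-0.1, 0.6, 1.2]
opening: 0.449
```

```bash
python3 - <<'E'
from h import *
plan(np.array([.4664,.184,.049]),down(-.740),n=1)
E
```

```text
t 9.1 pos [0.4654 0.1801 0.0558] f [-0.1  0.6  1.2] open 0.449 err deg 0.22 n 1
[0.0068, 0.0036, -0.0019, 0.18, 0.14, 0.0]
```

Call:
apply_moves(
  moves=[
    [[0.006,0.0036,-0.0019,0.2,0.1,0],[0.002,0,0,0,0,0],[0,0,0,0,0,0]],
  ],
)

```text
clock: 9.4
eef_pos: [0.4666, 0.1829, 0.0475]
orientation: [0.256, 0.659, -0.256, 0.659]
wrist_force: [0.3, 0.2, -0.0]
opening: 0.449
```

```bash
python3 - <<'E'
from h import *
plan(np.array([.4664,.184,.049]),down(-.740),n=1)
im=[]
for c,(x0,y0) in(("top",(185,185)),("scene",(295,165))):
    s=snapshot(c);w=75
    i=cv2.resize(s["color"][y0:y0+w,x0:x0+w,::-1],(400,400),interpolation=2)
    q=((proj(s,[[.4677,.1855,.066],[.4677-.012,.1855-.0133,.08],[.4677+.012,.1855+.0133,.08]])+.5-[x0,y0])*400/w).astype(int)
    for k in q:cv2.circle(i,tuple(int(v) for v in k),3,(0,0,255),1)
    im.append(i)
cv2.imwrite("pics/t1.png",np.hstack(im))
E
```

```text
t 9.4 pos [0.4666 0.1829 0.0475] f [ 0.3  0.2 -0. ] open 0.449 err deg 0.11 n 1
[-0.0015, 0.0007, -0.0009, -0.09, 0.06, -0.02]
```

View pics/t1.png

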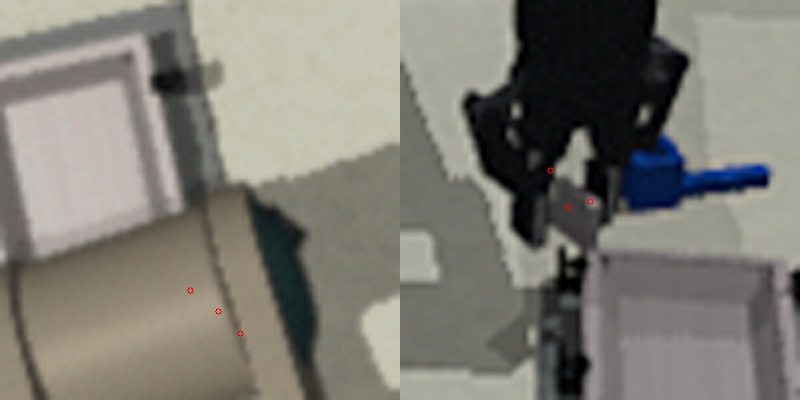

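Call:
apply_moves(
  moves=[
    [[0,0,0,0,0,0],[0,0,0,0,0,0],[0,0,0,0,0,0],[0,0,0,0,0,0],[0,0,0,0,0,0]],
  ],
  fingers=0,
)

```text
clock: 10.0
eef_pos: [0.4674, 0.1833, 0.0491]
orientation: [0.257, 0.658, -0.256, 0.66]
wrist_force: [0.1, -0.8, -0.4]
opening: 0.082
```

```bash
cat >> h.py <<'E'
def arc(th0,th1,n,far=np.array([.6015,.3325,.0505])):
    o,p,r=pose();ax=r.apply([0,0,-1])
    print("t",round(o["clock"],2),"pos",p.round(4),"f",np.round(o["wrist_force"],1),"open",round(o["opening"],3),"tilt",np.degrees(np.arcsin(-(r.apply([1,0,0]))[2])).round(2), r.apply([1,0,0]).round(3))
    q=R.from_rotvec(ax*(th1-th0)/n);p1=far+q.apply(p-far)
    print("per row",r.inv().apply(p1-p).round(4),np.degrees((th1-th0)/n).round(2), "dz",(p1-p).round(4))
E
python3 - <<'E'
from h import *
arc(0,.16,8)
E
```

```text
t 10.0 pos [0.4674 0.1833 0.0491] f [ 0.1 -0.8 -0.4] open 0.082 tilt 89.79 [ 0.004  0.    -1.   ]
per row [-0.004  0.    -0.   ] 1.15 dz [0.    0.    0.004]
```

Call:
apply_moves(
  moves=[
    [[-0.004,0,0,0,0,-1.15],[-0.004,0,0,0,0,-1.15],[-0.004,0,0,0,0,-1.15],[-0.004,0,0,0,0,-1.15]],
  ],
)

```text
clock: 10.4
eef_pos: [0.467, 0.184, 0.0652]
orientation: [0.228, 0.669, -0.284, 0.648]
wrist_force: [-1.3, -3.4, -2.5]
opening: 0.085
```

```bash
python3 - <<'E'
from h import *
arc(0,.16,8)
E
```

```text
t 10.4 pos [0.467  0.184  0.0652] f [-1.3 -3.4 -2.5] open 0.085 tilt 85.18 [-0.056 -0.062 -0.996]
per row [-0.004 -0.     0.   ] 1.15 dz [0.0002 0.0002 0.004 ]
```

Call:
apply_moves(
  moves=[
    [[-0.004,0,0,0,0,-1.15],[-0.004,0,0,0,0,-1.15],[-0.004,0,0,0,0,-1.15],[-0.004,0,0,0,0,-1.15],[0,0,0,0,0,0]],
  ],
)

```text
clock: 10.9
eef_pos: [0.4694, 0.1857, 0.0841]
orientation: [0.198, 0.678, -0.312, 0.636]
wrist_force: [0.1, -0.3, -2.0]
opening: 0.081
```

```bash
python3 - <<'E'
from h import *
arc(0,.16,8)
im=[]
for c,(x0,y0) in(("top",(150,170)),("scene",(305,165))):
    s=snapshot(c);w=100
    im.append(cv2.resize(s["color"][y0:y0+w,x0:x0+w,::-1],(400,400),interpolation=2))
cv2.imwrite("pics/t2.png",np.hstack(im))
E
```

```text
t 10.9 pos [0.4694 0.1857 0.0841] f [ 0.1 -0.3 -2. ] open 0.081 tilt 80.14 [-0.114 -0.128 -0.985]
per row [-0.004  0.    -0.   ] 1.15 dz [0.0005 0.0005 0.0039]
```

View pics/t2.png

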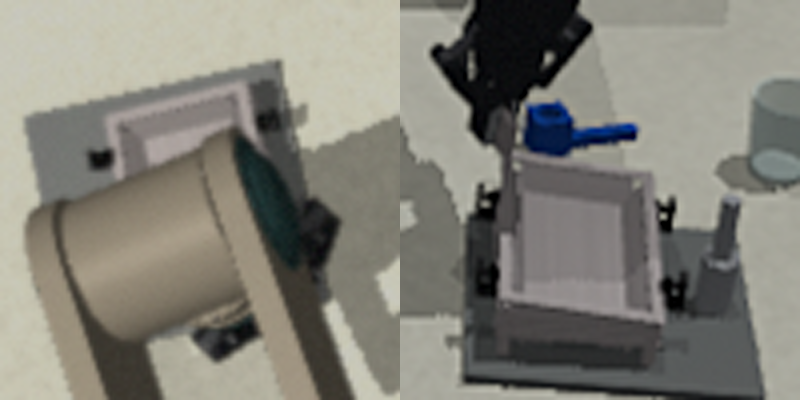

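Call:
apply_moves(
  moves=[
    [[-0.005,-0.0009,0,0,0,0],[-0.005,-0.0009,0,0,0,0],[-0.006,-0.001,0,0,0,0],[-0.006,-0.001,0,0,0,0],[-0.008,-0.0014,0,0,0,0]],
  ],
)

```text
clock: 11.5
eef_pos: [0.4677, 0.1846, 0.1147]
orientation: [0.198, 0.679, -0.313, 0.634]
wrist_force: [-0.3, -0.0, -1.6]
opening: 0.081
```

Call:
apply_moves(
  moves=[
    [[-0.01,-0.0017,0,0,0,0],[-0.015,-0.0026,0,0,0,0],[-0.02,-0.0035,0,0,0,0],[-0.02,-0.0035,0,0,0,0],[-0.01,-0.0017,0,0,0,0]],
  ],
)

```text
clock: 12.0
eef_pos: [0.4677, 0.1849, 0.1971]
orientation: [0.198, 0.678, -0.313, 0.635]
wrist_force: [0.0, -1.0, -1.5]
opening: 0.085
```

```bash
python3 - <<'E'
from h import *
arc(0,.16,8)
im=[]
for c,(x0,y0) in(("top",(150,170)),("scene",(300,140))):
    s=snapshot(c);w=120
    im.append(cv2.resize(s["color"][y0:y0+w,x0:x0+w,::-1],(400,400),interpolation=2))
cv2.imwrite("pics/t3.png",np.hstack(im))
# target over pan
pan=np.array([.578,-.2415])
o,p,r=pose()
for jw in(-.74,-1.1,-1.4,-1.6):
    a=jw+np.pi/2;e=np.array([np.cos(a),np.sin(a)]);t=pan-.106*e;print(jw,t.round(3),np.hypot(*t).round(3),"q1",np.arctan2(t[1],t[0]).round(2))
E
```

```text
t 12.0 pos [0.4677 0.1849 0.1971] f [ 0.  -1.  -1.5] open 0.085 tilt 80.05 [-0.116 -0.128 -0.985]
per row [-0.0044  0.0022  0.    ] 1.15 dz [0.002  0.0022 0.004 ]
-0.74 [ 0.507 -0.32 ] 0.599 q1 -0.56
-1.1 [ 0.484 -0.29 ] 0.564 q1 -0.54
-1.4 [ 0.474 -0.26 ] 0.54 q1 -0.5
-1.6 [ 0.472 -0.238] 0.529 q1 -0.47
```

View pics/t3.png

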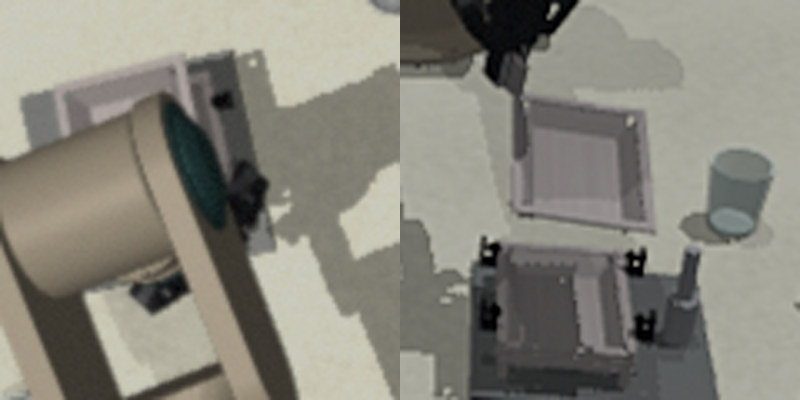

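```bash
python3 - <<'E'
from h import *
plan(np.array([.506,-.322,.200]),down(-.74),n=15)
E
```

```text
t 12.1 pos [0.4679 0.1849 0.1966] f [-0.3 -0.4 -1.1] open 0.084 err deg 9.91 n 15
[0.0038, -0.0229, 0.0247, -0.01, 0.01, 0.66]
[0.0035, -0.0229, 0.0247, -0.01, 0.01, 0.66]
[0.0033, -0.023, 0.0247, -0.01, 0.01, 0.66]
[0.003, -0.023, 0.0247, -0.01, 0.01, 0.66]
[0.0027, -0.0231, 0.0247, -0.01, 0.01, 0.66]
[0.0025, -0.0231, 0.0247, -0.01, 0.01, 0.66]
[0.0022, -0.0231, 0.0247, -0.01, 0.01, 0.66]
[0.0019, -0.0231, 0.0247, -0.01, 0.01, 0.66]
[0.0017, -0.0232, 0.0247, -0.01, 0.01, 0.66]
[0.0014, -0.0232, 0.0247, -0.01, 0.01, 0.66]
[0.0011, -0.0232, 0.0247, -0.01, 0.01, 0.66]
[0.0009, -0.0232, 0.0247, -0.01, 0.01, 0.66]
[0.0006, -0.0232, 0.0247, -0.01, 0.01, 0.66]
[0.0003, -0.0232, 0.0247, -0.01, 0.01, 0.66]
[0.0, -0.0232, 0.0247, -0.01, 0.01, 0.66]
```

Call:
apply_moves(
  moves=[
    [[0,0,0,0,0,1.5],[0,0,0,0,0,2],[0,0,0,0,0,2.4],[0,0,0,0,0,2.4],[0,0,0,0,0,1.6]],
  ],
)

```text
clock: 12.6
eef_pos: [0.4661, 0.1847, 0.1906]
orientation: [0.257, 0.66, -0.255, 0.658]
wrist_force: [0.0, -1.1, -1.0]
opening: 0.086
```

Call:
apply_moves(
  moves=[
    [[0,-0.01,0.011,0,0,0],[0,-0.018,0.019,0,0,0],[0,-0.023,0.0247,0,0,0],[0,-0.023,0.0247,0,0,0],[0,-0.023,0.0247,0,0,0]],
  ],
)

```text
clock: 13.1
eef_pos: [0.475, 0.0409, 0.1854]
orientation: [0.256, 0.662, -0.252, 0.658]
wrist_force: [-0.1, 0.8, -0.9]
opening: 0.084
```

Call:
apply_moves(
  moves=[
    [[0,-0.023,0.0247,0,0,0],[0,-0.023,0.0247,0,0,0],[0,-0.023,0.0247,0,0,0],[0,-0.023,0.0247,0,0,0],[0,-0.023,0.0247,0,0,0]],
  ],
)

```text
clock: 13.6
eef_pos: [0.4872, -0.1341, 0.1802]
orientation: [0.257, 0.662, -0.252, 0.657]
wrist_force: [0.0, 0.8, -1.0]
opening: 0.086
```

```bash
python3 - <<'E'
from h import *
plan(np.array([.506,-.322,.200]),down(-.74),n=6)
E
```

```text
t 13.6 pos [ 0.4872 -0.1341  0.1802] f [ 0.   0.8 -1. ] open 0.086 err deg 0.62 n 6
[-0.0036, -0.0211, 0.0233, 0.04, -0.09, -0.03]
[-0.0035, -0.0211, 0.0233, 0.04, -0.09, -0.03]
[-0.0035, -0.0211, 0.0234, 0.04, -0.09, -0.03]
[-0.0034, -0.0211, 0.0234, 0.04, -0.09, -0.03]
[-0.0034, -0.021, 0.0234, 0.04, -0.09, -0.03]
[-0.0034, -0.021, 0.0234, 0.04, -0.09, -0.03]
```

Call:
apply_moves(
  moves=[
    [[-0.004,-0.021,0.0235,0,0,0],[-0.004,-0.021,0.0235,0,0,0],[-0.004,-0.021,0.0235,0,0,0],[-0.004,-0.018,0.02,0,0,0],[-0.003,-0.01,0.012,0,0,0]],
  ],
)

```text
clock: 14.1
eef_pos: [0.4995, -0.2783, 0.193]
orientation: [0.258, 0.663, -0.253, 0.655]
wrist_force: [0.5, -0.5, -1.9]
opening: 0.08
```

Call:
apply_moves(
  moves=[
    [[0,-0.005,0.006,0,0,0],[0,0,0,0,0,0],[0,0,0,0,0,0]],
  ],
)

```text
clock: 14.4
eef_pos: [0.4997, -0.2874, 0.1907]
orientation: [0.26, 0.664, -0.253, 0.654]
wrist_force: [-1.4, 0.4, -1.5]
opening: 0.08
```

```bash
python3 - <<'E'
from h import *
plan(np.array([.506,-.322,.195]),down(-.74),n=1)
im=[]
for c,(x0,y0) in(("top",(300,150)),("scene",(100,100))):
    s=snapshot(c);w=150
    i=cv2.resize(s["color"][y0:y0+w,x0:x0+w,::-1],(400,400),interpolation=2)
    o,p,r=pose();jz=r.apply([0,0,1]);a=np.arctan2(jz[1],jz[0])+np.pi/2-np.radians(36.25)
    c0=p[:2]-R.from_euler('z',a-.198).apply([-.0716,-.0805,0])[:2]
    print("tray centre est",c0.round(4),"yaw",a.round(3))
    q=((proj(s,local([*c0,p[2]-.019,a],[(sx*.075,sy*.055,.0205) for sx,sy in((1,1),(1,-1),(-1,-1),(-1,1))]))+.5-[x0,y0])*400/w).round().astype(int)
    cv2.polylines(i,[q],True,(0,0,255),1);im.append(i)
cv2.imwrite("pics/p1.png",np.hstack(im))
E
```

```text
t 14.4 pos [ 0.4997 -0.2874  0.1907] f [-1.4  0.4 -1.5] open 0.08 err deg 0.93 n 1
[-0.0048, -0.0212, 0.0279, -0.11, -0.9, -0.21]
tray centre est [ 0.5714 -0.2068] yaw 0.197
tray centre est [ 0.5715 -0.2067] yaw 0.197
```

View pics/p1.png

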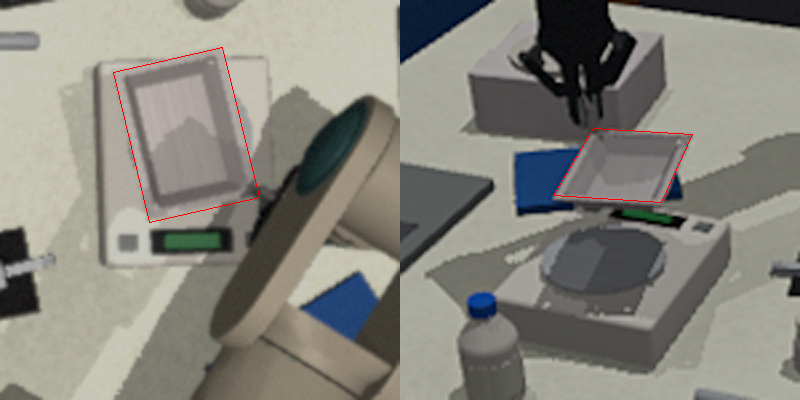

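Call:
apply_moves(
  moves=[
    [[-0.003,-0.01,0.014,0,-0.4,0],[-0.002,-0.008,0.01,0,-0.3,0],[0,-0.004,0.005,0,-0.2,0],[0,0,0,0,0,0],[0,0,0,0,0,0]],
  ],
)

```text
clock: 15.0
eef_pos: [0.5073, -0.3212, 0.1957]
orientation: [0.256, 0.659, -0.253, 0.66]
wrist_force: [0.1, -1.3, -1.1]
opening: 0.083
```

Call:
apply_moves(
  moves=[
    [[0,0,0,0,0,0],[0,0,0,0,0,0],[0,0,0,0,0,0]],
  ],
)

```text
clock: 15.3
eef_pos: [0.5073, -0.3202, 0.1955]
orientation: [0.256, 0.659, -0.253, 0.66]
wrist_force: [-0.0, 0.1, -1.3]
opening: 0.083
```

```bash
python3 - <<'E'
from h import *
plan(np.array([.506,-.322,.195]),down(-.74),n=1)
s=snapshot("top");t=snapshot("scene")
i=cv2.resize(s["color"][120:320,140:440,::-1],(600,400),interpolation=2)
j=cv2.resize(t["color"][100:300,130:430,::-1],(600,400),interpolation=2)
cv2.imwrite("pics/f1.png",cv2.resize(np.vstack([i,j]),(450,600)))
print(env.observe()["joint_vel"].round(3))
E
```

```text
t 15.3 pos [ 0.5073 -0.3202  0.1955] f [-0.   0.1 -1.3] open 0.083 err deg 0.33 n 1
[0.0005, -0.0022, 0.0003, 0.2, -0.02, -0.26]
[-0.002  0.002 -0.001 -0.001 -0.    -0.001]
```

View pics/f1.png

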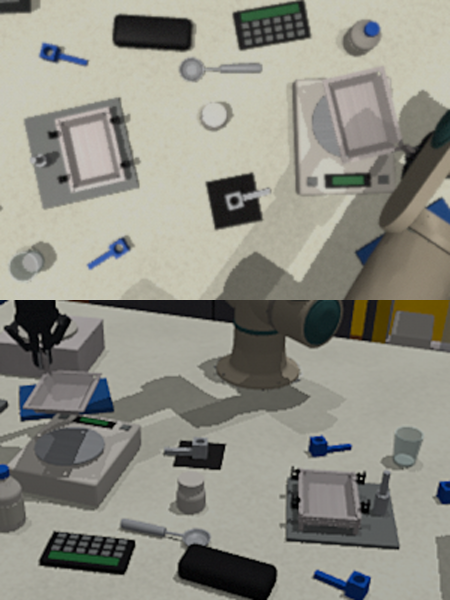

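```bash
python3 - <<'E'
from h import *
d=pickle.load(open("d0.pkl","rb"))
print("tray by top view",onz(d["top"],(381.5,195),.197))
r=spotter.silhouettes("top","tray")
for a in r:
    e=a["extent"];print(a["p"],e,onz(d["top"],((e[0]+e[2])/2,(e[1]+e[3])/2),.197))
s=snapshot("scene")
hsv=cv2.cvtColor(s["color"],cv2.COLOR_RGB2HSV)
for q in spotter.silhouettes("scene","pan"):print("pan scene",q["p"],q["extent"])
P=np.array([[.578+.068*np.cos(t),-.2415+.068*np.sin(t),.074] for t in np.linspace(0,6.28,60)])
for c in("top","scene"):
    u=proj(d[c],P);print(c,"pan pred extent",u.min(0).round(1),u.max(0).round(1))
E
```

```text
tray by top view [ 0.58275002 -0.23820647  0.197     ]
0.93 [353.7, 164.7, 412.6, 230.5] [ 0.57587027 -0.24221322  0.197     ]
pan scene 0.61 [238.4, 190.9, 268.4, 206.3]
pan scene 0.59 [136.4, 178.5, 226.9, 236.0]
top pan pred extent [347.8 177.6] [394.5 224.2]
scene pan pred extent [151.9 183.7] [199.  208.6]
```

```bash
python3 -c "
from h import *
print(ticket.sign_off()); o=env.observe(); print(o['clock'],o['eef_pos'],o['opening'])"
```

```text
the job is handed in; nothing more can be done
None
the job is handed in; nothing more can be done
```

The job is finished and handed in at about 15.5 s of the 58 s allowed; the sign-off gives no verdict.

**Keeper:** I lifted it off its post and laid it on the mat. The pictures show it standing upright with its block near the mat's centre, and the fingers let go before the tray was touched.

**Tray:** I gripped it by its tab and tilted it about the opposite corner to about 0.17 rad. I then lifted it straight up until the last clip let go, and levelled it.

**Last checks:**
- **Hold:** the arm was still and the gripper was closed on the tab, at an opening of 0.083 (about 7 mm). The tool was within 0.4° of vertical, so the tray should be level.
- **Position:** the tray's centre came out at about (0.58, -0.24) m, against the pan at (0.578, -0.2415) m. Its floor is about 0.10 m above the pan, worked out from the tool height and where I gripped the tab.
- **Stack and bystanders:** the lower trays look seated in their stand, and nothing else looks disturbed. This was judged by eye.

**Disagreements:**
- **Stack height:** it measured about 4 mm lower than the text says. I took this as calibration error and used the text's height.
- **Balance outline:** the network's "pan" outlines were off: they covered the whole balance, or in one case another object. I used pan positions clicked in the top view instead; combined with the scene view they agreed to about 1 mm in plan but put the pan 8 mm low.

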